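# Gas-flush a shop canister and hold its bayonet lid at the vent position

### The job

First squeeze the steel trigger of the upright gun grip all the way in, to flush the open canister with gas, then let it spring back and let go of it. Then put the bayonet lid with the straight bar handle into the canister's mouth, bar in line with the two long ribs, until it sits flush, and turn it clockwise (from above) until the bar points at the round vent studs, about 40 degrees round and half-way to the lock, never on to the lock click. Finish while still holding the lid by its bar there against its spring, and leave the round-knob lid, the jar and the bottle alone.

Things in the scene. Friction and masses are not known exactly. Their poses are not given: they have to be found in the camera images.
- station: Fixed station on a grey board 150 (x) x 360 (y) x 20 mm. Origin under the board's centre, on the counter; z up. At y = -100 mm an open white canister, 101 mm diameter, with a steel bayonet collar, top 120 mm above the counter; at y = +108 mm the gun's black upright grip, trigger on its -y side. A low barrel, 30 mm thick, its top 61 mm above the counter, joins them.
- mouth (a point): Centre of the canister's mouth, level with the collar's top (z 120 mm); axes as the station's. Mouth 62 mm diameter, with two slots 14 mm wide reaching 44 mm from the axis along +x and -x; a long dark rib marks each. The ledges beside the slots are 6 mm thick; the lugs run under them, only clockwise (from above): anticlockwise is blocked.
- grip_squeeze (a point): Point 120 mm above the counter, mid-way between the outer faces of grip and squeezed trigger; axes as the station's; squeeze along y. Fixed grip 30 (x) x 20 (y) mm, its outer face 16.5 mm to +y, top at z 145 mm. Trigger's outer face 28 mm to -y at rest, 16.5 mm squeezed: the pair measures 44 mm at rest, 33 mm squeezed. Free room on both outer sides.
- vent_stud (a point): Small round brass stud, 7 mm diameter, on the collar's rim, 49.5 mm from the mouth's axis, 40 degrees clockwise from the +x rib (a second one opposite). The bar points at both when the lid is at the vent position. A wide dark lock block follows at 84 degrees.
- trigger (a joint): Sprung steel trigger, 18 mm wide, 8 mm thick, 68 mm long, hinged at its lower end 65 mm above the counter, top end 132 mm above it. 0 = at rest (leaning 0.2 rad off the grip), 0.2 rad = fully squeezed (upright). Takes about 3 N at first and 8 N at the end at the squeeze point; springs back by itself.
- ring (a joint): Sprung ring inside the collar that the lid's lugs push round clockwise; 0 at rest. It reads the lid's turn from the slots minus about 0.12 rad and pushes back with about 0.1 N m. The lid meets the lock pawls at a turn of about 1.0 rad and clicks into the lock at about 1.45 rad.
- lid: Loose steel bayonet lid, about 180 g, on the counter. Origin: centre of the plug's underside; z up. Plug 58 mm diameter, 14 mm high; two lugs at its lower edge along +x and -x, 8 mm wide, 6 mm high, tips 36 mm from the axis. Cover disc 88 mm diameter, z 14 to 20 mm. Wooden bar handle along x, 60 mm long, 16 mm thick (y), z 20 to 52 mm. The same after a half turn.
- lid_face (a point): Centre of the underside of the bayonet lid's cover disc, 14 mm above the lid's origin; axes as the lid's. It coincides with the mouth point when the lid is seated.
- lid_bar (a point): On the bayonet lid's axis, 42 mm above the lid's origin, in the bar handle (10 mm below its top): a good height to grip, across y.
- plain_lid: Bystander: loose lid with a cork plug (72 mm diameter, too large for the mouth), steel disc 88 mm diameter and a round wooden knob 30 mm in diameter, top 57 mm high. Origin under its centre. It and the bayonet lid may lie left or right. Leave alone.
- preserve: Bystander: amber jar, 64 mm diameter, 75 mm high, origin under its centre. Leave alone.
- oil: Bystander: small green bottle, 52 mm diameter, 170 mm high, origin under its centre. Leave alone.
Not all that is in view belongs to the job. What is shaped like the lid but green or red is not meant.

How it is judged:
On the way, in this order (a step that is already met when the one before it is completed fails the run):
1. the trigger is squeezed in (at least 0.16 of 0.2 rad) (value of joint trigger above 0.16 rad), for 0.2 s.
2. the trigger has sprung back (below 0.04 rad) and the fingers are off the gun (value of joint trigger below 0.04 rad and contact force between the fingers and station below 0.2 N), for 0.2 s.
3. the bayonet lid sits flush in the mouth (z of lid_face in the frame of mouth between -0.003 and 0.003 m and horizontal distance between lid_face and mouth below 0.005 m), for 0.1 s.
At the end, for the whole second after the job is handed in: The bayonet lid sits flush in the mouth (height within 3 mm, centre within 5 mm), turned clockwise 0.48 to 0.92 rad from the slots, the ring pushed round 0.3 to 0.85 rad, and held by the fingers (over 1 N); the trigger is released (below 0.04 rad) (all of step 3 and angle between the x axis of lid and the x axis of station, either way round between 0.48 and 0.92 rad and value of joint ring between 0.3 and 0.85 rad and contact force between the fingers and lid above 1 N and value of joint trigger below 0.04 rad); the arm keeps its last pose, push and grip.
It fails at once if the lid is turned on to the lock (ring beyond 1.05 rad) (value of joint ring above 1.05 rad).
It fails at once if the plain round-knob lid is pushed away (over 30 mm) or tipped (over 0.5 rad) (distance of plain_lid from where it was at the start of the episode above 0.03 m or angle between plain_lid's own z axis and vertical above 0.5 rad).
It fails at once if the jar is pushed away (over 30 mm) or tipped (over 0.5 rad) (distance of preserve from where it was at the start of the episode above 0.03 m or angle between preserve's own z axis and vertical above 0.5 rad).
It fails at once if the bottle is pushed away (over 30 mm) or tipped (over 0.5 rad) (distance of oil from where it was at the start of the episode above 0.03 m or angle between oil's own z axis and vertical above 0.5 rad).
It also fails if it takes over 53 s, if anything falls off the work surface, if the arm or the gripper's body presses on something with over 40 N, if the wrist force passes 120 N, or if a joint passes its speed limit or range.

### The arm

A 6-joint arm with a two-finger parallel gripper is mounted at the origin on the work surface. World frame = base frame: x ahead of the robot, y to its left, z up, the work surface at z = 0. Lengths are in m, angles in rad, forces in N, time in s.
With the tool pointing down it reaches from about 0.3 to 1 m from the base axis. Payload 5.1 kg.
Tool frame: the origin (TCP) lies midway between the tips of the shut fingers; the grasp point (between the pads) lies 19 mm behind it; z points along the fingers, y is the line along which they close (so a half turn about z gives the same grasp; the last joint's range is limited). The gripper opens to 95 mm and grips with 3 to 60 N. Pads are 20 mm wide; open, the fingers measure 119 mm over their backs; the gripper's body (75 mm by 180 mm) begins 59 mm behind the grasp point.
Start: joints at [-1.396, 0.124, 1.65, -0, 1.367, -0.083], TCP at [0.166, -0.629, 0.215] pointing down, gripper open.
Joint ranges: [-2.61, 2.61], [-1.02, 2.33], [0.03, 2.71], [-1.35, 4.49], [0.32, 2.68], [-2.91, 2.91]. Speed limits (rad/s): [2.57, 2.57, 3.14, 3.14, 3.14, 3.14].

### API

Orientations are given as a unit quaternion [w, x, y, z].
In Python, from rig import arm, grab_frame, camera_model gives the robot as it stands. The module is installed in compiled form; this text tells all that it offers.
- The arm moves only by the tool apply_moves, never from a script. Its argument "increments" is text: rows parted by semicolons, each of 7 numbers parted by spaces: the closure, from 0 (fully open) to 1 (shut), then the shift along the tool's x, y, z in m, then the turn, a rotation vector about the tool's x, y, z in degrees. A call has exactly 8 rows; each row shifts and turns the commanded pose from where the row before left it, along the tool's axes as they then stand; what a row does not reach is not made up. A row lasts 1/10 s, in which the tool goes at most 50 mm and 8.59 degrees, less where a joint would pass 70% of its speed; a pose out of reach is approached as far as the arm can. A call with a gripper value outside its range is refused whole. The fingers move at their own pace and stop on an object; the grip force is fixed at half the most. Time passes only in rows, so rows that do not move let the fingers close, or fill a call up. It gives the time, the measured TCP pose, the force, the opening and the grip force at its end, in the units of the state.
- arm.get_obs(): the state, without advancing time (a new reading comes with each control period).
- grab_frame(name): name is "scene" or "top" or "wrist"; returns (picture, depth): 384x512x3 uint8, red, green, blue; 384x512 float32, m along the optical axis (not along the pixel's ray), 0 where there is no reading.
- camera_model(name): a dict with "mtx" (3x3 intrinsics, pixels), "distortion" ([k1, k2, p1, p2, k3] as OpenCV has them; the pictures are not rectified), "view" (4x4, takes a point from world to camera coordinates). Camera axes: x right, y up, looking along -z (the intrinsics and any distortion apply to the point x, -y, -z); pixel columns grow to the right and rows downward; lengths in m; the calibration is good to about 2 mm. A picture is of the moment at which its call begins: read the wrist's pose just before it. camera_model takes no time and is no camera call; for the wrist camera it gives the pose at the moment of the call.
- arm.job_done(): hands the job in; it is judged then, once.
The state is a dict: "clock": time; "joint_positions": joint angles; "qd": joint speeds; "joint_torque": joint torques, N m; "position": TCP position; "tcp_rot": TCP orientation; "wrist_force": force on the tool from outside, world axes, zero at the start; "moment": the same for the moment, N m; "finger_gap": finger opening in m; "finger_force": force on a finger pad.
Only numpy, scipy, OpenCV 4.12 (cv2) and the standard library are available. Lean on these libraries where they do the work, as an engineer would, in place of code of your own. Each camera call takes 0.05 s, during which the arm holds its last target. There are 200 camera calls.

## Working session

There is one attempt and no reset: what is moved stays moved. The work goes in short steps, Python scripts to look and compute and a tool call to move; the robot and the scene stay as the last step left them, time stands still between calls to the robot, and variables do not carry over. Pictures are saved under pics/ and viewed, at most 10 in all, crops included, and the job is handed in when it is done.

Besides the shell and the picture viewer there is one more tool, called after "Request:" as name(argument=value, ...) on one line, values as JSON. apply_moves: Moves the arm, as the interface text tells. Its arguments: {"type":"object","properties":{"increments":{"type":"string"}},"required":["increments"]}

```bash
mkdir -p pics
cat > h.py <<'E'
import numpy as np, cv2
from rig import arm, grab_frame, camera_model
from scipy.spatial.transform import Rotation as R
def cloud(d,m):
    h,w=d.shape; u,v=np.meshgrid(np.arange(w),np.arange(h))
    p=cv2.undistortPoints(np.stack([u,v],-1).reshape(-1,1,2).astype(np.float32),m["mtx"],np.array(m["distortion"],float)).reshape(h,w,2)
    X=np.stack([p[...,0]*d,-p[...,1]*d,-d,np.ones_like(d)],-1)
    return (X@np.linalg.inv(np.array(m["view"])).T)[...,:3]
def shot(n):
    m=camera_model(n); m["mtx"]=np.array(m["mtx"],float); p,d=grab_frame(n); return p,d,m,cloud(d,m)
E
python3 - <<'E'
from h import *
o=arm.get_obs(); print({k:np.round(v,3) for k,v in o.items()})
for n in ["top","scene"]:
    p,d,m,c=shot(n); np.savez(f"{n}.npz",p=p,d=d,c=c); cv2.imwrite(f"pics/{n}0.png",cv2.cvtColor(p,cv2.COLOR_RGB2BGR)); print(n,np.linalg.inv(m["view"])[:3,3],m["mtx"][0,0])
E
```

```text
{'clock': np.float64(0.0), 'joint_positions': array([-1.396,  0.124,  1.652,  0.   ,  1.367, -0.083]), 'qd': array([ 0.   , -0.   ,  0.   , -0.   , -0.001, -0.001]), 'joint_torque': array([  0.   , -41.761, -35.993,   0.077,   0.049,  -0.   ]), 'position': array([ 0.166, -0.628,  0.213]), 'tcp_rot': array([-0.001,  0.992,  0.129, -0.   ]), 'wrist_force': array([ 0.353,  0.088, -0.279]), 'moment': array([ 0.042, -0.011, -0.004]), 'finger_force': np.float64(0.0), 'finger_gap': np.float64(0.095)}
top [0.40188112 0.01632225 1.18275324] 403.293333108368
scene [ 1.32096194 -0.39191814  0.77878607] 480.60714073481347
```

View pics/top0.png

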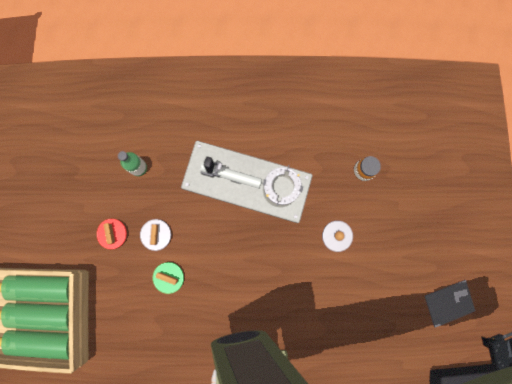

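View pics/scene0.png

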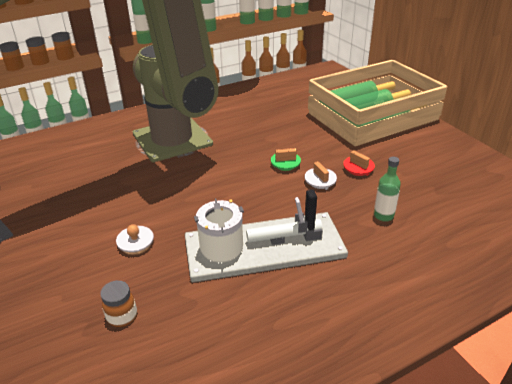

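The top view shows the canister at (283,186), the gun at (209,163), the steel lid with the bar at (156,235), green and red decoys beside it, the round-knob lid at (338,237), the jar at (368,168) and the bottle at (132,163). Next I measure them.

```bash
cat > meas.py <<'E'
from h import *
z=np.load("top.npz"); p,c=z["p"],z["c"]
v,u=np.mgrid[:384,:512]
hsv=cv2.cvtColor(p,cv2.COLOR_RGB2HSV)
def box(a,b,r): return (abs(u-a)<r)&(abs(v-b)<r)
# lid: disc (white) and bar (top z~.052)
b=box(156,235,20); Z=c[...,2]
disc=b&(hsv[...,1]<60)&(hsv[...,2]>140); bar=b&(Z>.04)
print("counter z",np.median(Z[300:330,150:200]))
for n,mk in(("disc",disc),("bar",bar),("barcol",b&(hsv[...,1]>90)&(hsv[...,2]>110)&(Z>.035))):
    P=c[mk]; q=P[:,:2]-P[:,:2].mean(0); w,V=np.linalg.eigh(q.T@q)
    print(n,len(P),P.min(0).round(3),P.max(0).round(3),np.median(P,0).round(4),"mean",P.mean(0).round(4),"rect mid",cv2.minAreaRect(P[:,:2].astype(np.float32)*1000),"axis deg",np.degrees(np.arctan2(V[1,1],V[0,1])))
# enclosing circle of disc+bar
P=c[disc|bar][:,:2].astype(np.float32)*1000; print("disc circ",cv2.minEnclosingCircle(P))
# board
bd=box(247,181,75)&(Z>.012)&(Z<.03)&(hsv[...,1]<70)
P=c[bd][:,:2].astype(np.float32)*1000; print("board",len(P),cv2.minAreaRect(P))
col=box(283,186,28)&(Z>.112)&(Z<.13)
P=c[col][:,:2].astype(np.float32)*1000; print("collar",cv2.minEnclosingCircle(P),np.median(Z[col]))
g=box(209,163,20)&(Z>.1)
P=c[g]; print("grip",len(P),P.min(0),P.max(0),np.median(P,0))
for n,a,bb in(("plain",338,237),("jar",370,167),("oil",132,163)):
    P=c[box(a,bb,14)&(Z>.02)]; print(n,np.median(P,0).round(3),P[:,2].max().round(3))
E
python3 meas.py
```

```text
counter z -1.0890978164312948e-05
disc 628 [ 0.393  0.016 -0.009] [0.485 0.325 1.183] [0.4365 0.2702 0.0196] mean [0.4375 0.2737 0.0239] rect mid ((442.45001220703125, 171.7256622314453), (91.62293243408203, 307.8789978027344), 1.9418483972549438) axis deg 81.68578558678642
bar 138 [0.402 0.016 0.041] [0.467 0.286 1.183] [0.4355 0.2742 0.0516] mean [0.4349 0.2566 0.1329] rect mid ((434.4203186035156, 150.5253448486328), (270.3138122558594, 56.634830474853516), 88.20413970947266) axis deg 82.06110670580014
barcol 112 [0.402 0.016 0.036] [0.464 0.28  1.183] [0.437  0.2717 0.0514] mean [0.4363 0.2591 0.1106] rect mid ((433.34552001953125, 147.8384552001953), (264.93157958984375, 54.381248474121094), 88.14498901367188) axis deg 81.68467151578811
disc circ ((425.3543701171875, 170.45147705078125), 155.90650939941406)
board 4602 ((592.9141845703125, 9.689788818359375), (358.8648681640625, 151.68356323242188), 72.7901840209961)
collar ((564.60205078125, -84.256591796875), 56.435977935791016) 0.11966817249766892
grip 135 [0.40188112 0.01632225 0.1001223 ] [0.64043355 0.12461216 1.18275324] [0.61808445 0.10868506 0.13982122]
plain [ 0.429 -0.252  0.022] 1.183
jar [ 0.622 -0.336  0.073] 1.183
oil [0.63  0.324 0.111] 1.183
```

```bash
sed -i 's/^v,u=/c=c.copy(); c[z["d"]<=0.1]=[9,9,-9]\nv,u=/; s/&(hsv\[...,2\]>140); bar/\&(hsv[...,2]>140)\&(Z>.01); bar/' meas.py; python3 meas.py
python3 - <<'E'
import numpy as np;from scipy.spatial.transform import Rotation as R
from rig import arm
o=arm.get_obs();q=o["tcp_rot"];print(R.from_quat([q[1],q[2],q[3],q[0]]).as_matrix().round(3))
E
```

```text
counter z -3.085505299105229e-05
disc 547 [0.396 0.231 0.012] [0.48  0.317 0.056] [0.4365 0.2688 0.02  ] mean [0.4375 0.2737 0.021 ] rect mid ((438.14520263671875, 274.7238464355469), (84.02217102050781, 85.90234375), 22.0971736907959) axis deg 83.01343298416256
bar 128 [0.41  0.266 0.041] [0.467 0.286 0.057] [0.4383 0.275  0.0514] mean [0.4374 0.2753 0.0509] rect mid ((438.1690979003906, 276.0504455566406), (17.383211135864258, 56.943851470947266), 85.67192840576172) axis deg 174.53966707083285
barcol 106 [0.41  0.266 0.036] [0.464 0.28  0.057] [0.4383 0.2726 0.0512] mean [0.4383 0.2729 0.0499] rect mid ((437.5461730957031, 273.97216796875), (13.175704956054688, 54.66368103027344), 85.87799072265625) axis deg 175.5473343290285
disc circ ((438.9684753417969, 275.33056640625), 44.17548751831055)
board 4602 ((592.9141845703125, 9.689788818359375), (358.8648681640625, 151.68356323242188), 72.7901840209961)
collar ((564.60205078125, -84.256591796875), 56.435977935791016) 0.11966817249766892
grip 131 [0.60672099 0.0804064  0.1001223 ] [0.64043355 0.12461216 0.14798809] [0.61827252 0.10870276 0.13913265]
plain [ 0.429 -0.252  0.022] 0.061
jar [ 0.622 -0.336  0.073] 0.08
oil [0.63  0.324 0.111] 0.174
[[ 0.967  0.255 -0.   ]
 [ 0.255 -0.967  0.002]
 [ 0.    -0.002 -1.   ]]
```

Request:
apply_moves(increments="0 0 0 -0.012 0 0 8;0 0 0 -0.012 0 0 8;0 0 0 -0.012 0 0 8;0 0 0 -0.012 0 0 8;0 0.012 -0.046 0 0 0 0;0 0.012 -0.046 0 0 0 0;0 0.012 -0.046 0 0 0 0;0 0.012 -0.046 0 0 0 0")

```text
clock: 0.9
position: [0.2665, -0.4651, 0.262]
tcp_rot: [-0.0, 0.989, -0.15, -0.0]
wrist_force: [0.9, -0.4, -0.3]
finger_gap: 0.0953
finger_force: 0.0
```

Request:
apply_moves(increments="0 0.012 -0.046 0 0 0 0;0 0.012 -0.046 0 0 0 0;0 0.012 -0.046 0 0 0 0;0 0.012 -0.046 0 0 0 0;0 0.012 -0.046 0 0 0 0;0 0.012 -0.046 0 0 0 0;0 0.012 -0.046 0 0 0 0;0 0.012 -0.046 0 0 0 0")

```text
clock: 1.7
position: [0.4671, -0.142, 0.2624]
tcp_rot: [0.0, 0.989, -0.15, -0.0]
wrist_force: [-0.2, 0.0, 0.4]
finger_gap: 0.095
finger_force: 0.0
```

Request:
apply_moves(increments="0 0.012 -0.046 0 0 0 0;0 0.012 -0.046 0 0 0 0;0 0.012 -0.046 0 0 0 0;0 0.012 -0.046 0 0 0 0;0 0.012 -0.020 0 0 0 0;0 0.0 0 0 0 0 0;0 0 0 0 0 0 0;0 0 0 0 0 0 0")

```text
clock: 2.5
position: [0.5838, 0.0322, 0.2624]
tcp_rot: [0.0, 0.989, -0.15, -0.0]
wrist_force: [-0.2, -0.2, 1.1]
finger_gap: 0.0952
finger_force: 0.0
```

```bash
cat >> h.py <<'E'
def tool(target=None):
    o=arm.get_obs();q=o["tcp_rot"];M=R.from_quat([q[1],q[2],q[3],q[0]]).as_matrix()
    print("t",round(float(o["clock"]),2),"tcp",o["position"].round(4),"xyaw",np.degrees(np.arctan2(M[1,0],M[0,0])).round(2),"z",M[:,2].round(3),"F",o["wrist_force"].round(1),"gap",o["finger_gap"].round(4),"ff",o["finger_force"].round(1),"q6",o["joint_positions"][5].round(2))
    if target is not None: print("tool shift",(M.T@(np.array(target)-o["position"])).round(4))
    return M
E
python3 - <<'E'
from h import *
tool([.6229,.1066,.101])
p,d,m,c=shot("wrist"); np.savez("w1.npz",p=p,d=d,c=c,V=m["view"],K=m["mtx"]); cv2.imwrite("pics/w1.png",cv2.cvtColor(p,cv2.COLOR_RGB2BGR))
c[d<.05]=-9
Z=c[...,2]
v,u=np.mgrid[:384,:512]
k=(Z>.135)&(Z<.155)&(np.hypot(c[...,0]-.622,c[...,1]-.108)<.06)
print("grip top",k.sum(), cv2.minAreaRect(c[k][:,:2].astype(np.float32)*1000),np.median(Z[k]))
k=(Z>.1)&(Z<.1345)&(np.hypot(c[...,0]-.622,c[...,1]-.108)<.06)
print("trig",k.sum(), cv2.minAreaRect(c[k][:,:2].astype(np.float32)*1000))
k=(Z>.113)&(Z<.1345)&(np.hypot(c[...,0]-.564,c[...,1]+.085)<.07)
if k.sum()>10: print("collar",k.sum(), cv2.minEnclosingCircle(c[k][:,:2].astype(np.float32)*1000))
E
```

```text
Traceback (most recent call last):
  File "h.py", line 13, in tool
    print("t",round(float(o["clock"]),2),"tcp",o["position"].round(4),"xyaw",np.degrees(np.arctan2(M[1,0],M[0,0])).round(2),"z",M[:,2].round(3),"F",o["wrist_force"].round(1),"gap",o["finger_gap"].round(4),"ff",o["finger_force"].round(1),"q6",o["joint_positions"][5].round(2))
                                                                                                                                                                                    ^^^^^^^^^^^^^^^^^^^^^
AttributeError: 'float' object has no attribute 'round'
```

```bash
sed -i 's/o\["finger_gap"\].round(4)/round(float(o["finger_gap"]),4)/;s/o\["finger_force"\].round(1)/round(float(o["finger_force"]),1)/' h.py
python3 - <<'E'
from h import *
tool([.6229,.1066,.101])
p,d,m,c=shot("wrist"); np.savez("w1.npz",p=p,d=d,c=c,V=m["view"],K=m["mtx"]); cv2.imwrite("pics/w1.png",cv2.cvtColor(p,cv2.COLOR_RGB2BGR))
c[d<.05]=-9
Z=c[...,2]
k=(Z>.135)&(Z<.155)&(np.hypot(c[...,0]-.622,c[...,1]-.108)<.06)
if k.sum(): print("grip top",k.sum(), cv2.minAreaRect(c[k][:,:2].astype(np.float32)*1000),np.median(Z[k]))
k=(Z>.1)&(Z<.1345)&(np.hypot(c[...,0]-.622,c[...,1]-.108)<.06)
if k.sum(): print("trig",k.sum(), cv2.minAreaRect(c[k][:,:2].astype(np.float32)*1000))
k=(Z>.113)&(Z<.1345)&(np.hypot(c[...,0]-.564,c[...,1]+.085)<.07)
if k.sum()>10: print("collar",k.sum(), cv2.minEnclosingCircle(c[k][:,:2].astype(np.float32)*1000))
E
```

```text
t 2.5 tcp [0.5838 0.0322 0.2624] xyaw -17.29 z [-0.001 -0.    -1.   ] F [-0.2 -0.2  1.1] gap 0.0952 ff 0.0 q6 1.84
tool shift [ 0.0154 -0.0827  0.1613]
grip top 755 ((624.91845703125, 111.66593933105469), (20.37088966369629, 29.762277603149414), 73.36222076416016) 0.1454762861792493
trig 519 ((621.3508911132812, 98.85261535644531), (45.353328704833984, 28.7218017578125), 71.60785675048828)
collar 5286 ((563.2791748046875, -86.86637115478516), 57.1458740234375)
```

View pics/w1.png

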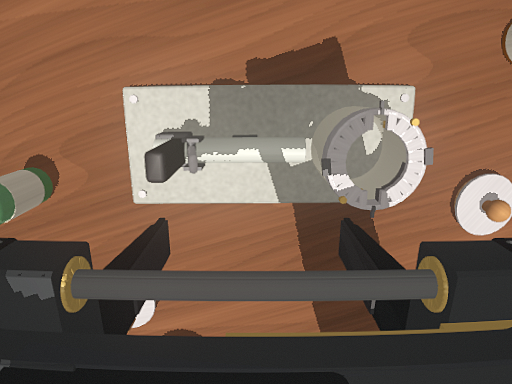

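The wrist view shows the grip at (165,163), the trigger at (192,155) and the collar at (375,158). The measured grip top is 20 x 30 mm at z 145 mm, which fits the given sizes.

Request:
apply_moves(increments="0 0.008 -0.041 0 0 0 0;0 0.008 -0.041 0 0 0 0;0 0 0 0.040 0 0 0;0 0 0 0.040 0 0 0;0 0 0 0.040 0 0 0;0 0 0 0.041 0 0 0;0 0 0 0 0 0 0;0 0 0 0 0 0 0")

```text
clock: 3.35
position: [0.6237, 0.1058, 0.1019]
tcp_rot: [0.0, 0.989, -0.15, -0.0]
wrist_force: [0.7, 0.7, 0.3]
finger_gap: 0.0951
finger_force: 0.0
```

```bash
python3 -c "
from h import *
tool([.623,.1055,.101])"
```

```text
t 3.35 tcp [0.6237 0.1058 0.1019] xyaw -17.3 z [-0.001 -0.    -1.   ] F [0.7 0.7 0.3] gap 0.0951 ff 0.0 q6 1.96
tool shift [-0.0006  0.0005  0.0009]
```

Request:
apply_moves(increments="0.5 0 0 0 0 0 0;0.6 0 0 0 0 0 0;0.7 0 0 0 0 0 0;0.8 0 0 0 0 0 0;1 0 0 0 0 0 0;1 0 0 0 0 0 0;1 0 0 0 0 0 0;1 0 0 0 0 0 0")

```text
clock: 4.15
position: [0.6242, 0.1056, 0.1023]
tcp_rot: [0.001, 0.989, -0.15, 0.0]
wrist_force: [-1.4, -5.6, 5.0]
finger_gap: 0.0364
finger_force: 3.1
```

Request:
apply_moves(increments="1 0 0 0 0 0 0;1 0 0 0 0 0 0;1 0 0 0 0 0 0;1 0 0 0 0 0 0;1 0 0 0 0 0 0;1 0 0 0 0 0 0;1 0 0 0 0 0 0;1 0 0 0 0 0 0")

```text
clock: 4.95
position: [0.6244, 0.1062, 0.1023]
tcp_rot: [0.001, 0.989, -0.15, 0.0]
wrist_force: [-0.7, -3.9, 5.0]
finger_gap: 0.0325
finger_force: 30.0
```

Request:
apply_moves(increments="1 0 0 0 0 0 0;1 0 0 0 0 0 0;1 0 0 0 0 0 0;0 0 0 0 0 0 0;0 0 0 0 0 0 0;0 0 0 0 0 0 0;0 0 0 0 0 0 0;0 0 0 0 0 0 0")

```text
clock: 5.75
position: [0.6234, 0.1075, 0.1008]
tcp_rot: [-0.001, 0.989, -0.15, -0.001]
wrist_force: [0.5, -0.5, 0.9]
finger_gap: 0.0669
finger_force: 0.0
```

Request:
apply_moves(increments="0 0 0 0 0 0 0;0 0 0 0 0 0 0;0 0 0 0 0 0 0;0 0 0 0 0 0 0;0 0 0 -0.03 0 0 0;0 0 0 -0.045 0 0 0;0 0 0 -0.045 0 0 0;0 0 0 -0.02 0 0 0")

```text
clock: 6.55
position: [0.626, 0.1071, 0.2477]
tcp_rot: [-0.001, 0.989, -0.15, 0.004]
wrist_force: [1.2, 0.3, 0.2]
finger_gap: 0.0951
finger_force: 0.0
```

Request:
apply_moves(increments="0 -0.047 -0.015 0 0 0 0;0 -0.047 -0.015 0 0 0 0;0 -0.047 -0.015 0 0 0 0;0 -0.047 -0.015 0 0 0 0;0 -0.047 -0.015 0 0 0 0;0 -0.047 -0.015 0 0 0 0;0 0 0 0 0 0 -6.4;0 0 0 0 0 0 -6.4")

```text
clock: 7.35
position: [0.38, 0.2773, 0.242]
tcp_rot: [-0.0, 0.999, -0.035, 0.0]
wrist_force: [0.8, 0.0, -0.0]
finger_gap: 0.0953
finger_force: 0.0
```

```bash
cat > lidm.py <<'E'
from h import *
tool()
p,d,m,c=shot("wrist"); cv2.imwrite("pics/w2.png",cv2.cvtColor(p,cv2.COLOR_RGB2BGR))
c[d<.05]=-9
Z=c[...,2]; near=np.hypot(c[...,0]-.438,c[...,1]-.275)<.055
k=near&(Z>.046)&(Z<.06); P=c[k]
print("bar",k.sum(),cv2.minAreaRect(P[:,:2].astype(np.float32)*1000),np.median(P[:,2]))
q=P[:,:2]-P[:,:2].mean(0);w,V=np.linalg.eigh(q.T@q);print("axis",np.degrees(np.arctan2(V[1,1],V[0,1])),P.mean(0).round(4))
k=near&(Z>.014)&(Z<.025);print("disc",k.sum(),cv2.minEnclosingCircle(c[k][:,:2].astype(np.float32)*1000))
E
python3 lidm.py
```

```text
t 7.35 tcp [0.38   0.2773 0.242 ] xyaw -3.98 z [ 0.001  0.001 -1.   ] F [ 0.8  0.  -0. ] gap 0.0953 ff 0.0 q6 2.16
bar 837 ((437.1998291015625, 274.8067626953125), (15.301348686218262, 59.38571548461914), 85.77870178222656) 0.05317852388277883
axis 176.0104744920774 [0.4379 0.2748 0.0531]
disc 3638 ((437.5536193847656, 275.0744323730469), 43.86715316772461)
```

View pics/w2.png

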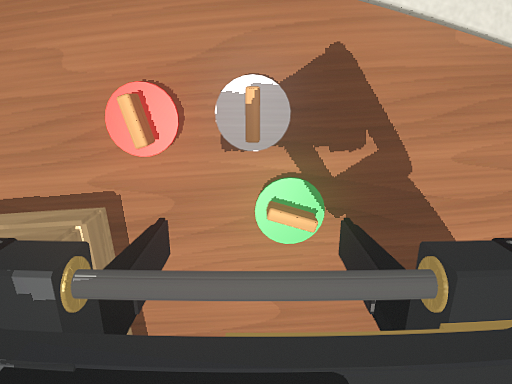

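The steel lid is at (253,112), with the red decoy at (142,119) and the green one at (290,211). The bar measures 59 x 15 mm with its top at z 53 mm, as it should.

Request:
apply_moves(increments="0 0.029 -0.001 0 0 0 0;0 0.0285 -0.001 0 0 0 0;0 0 0 0.045 0 0 0;0 0 0 0.045 0 0 0;0 0 0 0.045 0 0 0;0 0 0 0.045 0 0 0;0 0 0 0.025 0 0 0;0 0 0 0.012 0 0 0")

```text
clock: 8.2
position: [0.4368, 0.2725, 0.0214]
tcp_rot: [0.001, 0.999, -0.04, -0.002]
wrist_force: [-0.8, 0.2, -0.6]
finger_gap: 0.0953
finger_force: 0.0
```

```bash
python3 -c "
from h import *
tool([.4375,.275,.025])"
```

```text
t 8.2 tcp [0.4368 0.2725 0.0214] xyaw -4.56 z [-0.005 -0.002 -1.   ] F [-0.8  0.2 -0.6] gap 0.0953 ff 0.0 q6 2.1
tool shift [ 0.0005 -0.0025 -0.0036]
```

Request:
apply_moves(increments="0 0.0005 -0.002 -0.004 0 0 0;0 0 0 0 0 0 0;0.3 0 0 0 0 0 0;0.5 0 0 0 0 0 0;0.7 0 0 0 0 0 0;1 0 0 0 0 0 0;1 0 0 0 0 0 0;1 0 0 0 0 0 0")

```text
clock: 9.0
position: [0.4394, 0.2757, 0.0287]
tcp_rot: [0.0, 0.999, -0.039, -0.0]
wrist_force: [0.4, 0.4, 0.3]
finger_gap: 0.0527
finger_force: 0.0
```

Request:
apply_moves(increments="1 0 0 0 0 0 0;1 0 0 0 0 0 0;1 0 0 0 0 0 0;1 0 0 0 0 0 0;1 0 0 0 0 0 0;1 0 0 0 0 0 0;1 0 0 0 0 0 0;1 0 0 0 0 0 0")

```text
clock: 9.8
position: [0.4395, 0.2757, 0.0286]
tcp_rot: [0.0, 0.999, -0.039, -0.0]
wrist_force: [-0.6, -0.7, -0.2]
finger_gap: 0.0158
finger_force: 30.0
```

```bash
python3 -c "
from h import *
tool([.4375,.275,.025])"
```

```text
t 9.8 tcp [0.4395 0.2757 0.0286] xyaw -4.43 z [-0. -0. -1.] F [-0.6 -0.7 -0.2] gap 0.0158 ff 30.0 q6 2.1
tool shift [-0.0019  0.0008  0.0036]
```

Request:
apply_moves(increments="1 0 0 -0.03 0 0 0;1 0 0 -0.04 0 0 0;1 0 0 -0.045 0 0 0;1 0 0 -0.045 0 0 0;1 0 0 -0.045 0 0 0;1 0 0 -0.02 0 0 0;1 0 0 0 0 0 6.4;1 0 0 0 0 0 6.4")

```text
clock: 10.6
position: [0.4397, 0.2759, 0.2545]
tcp_rot: [-0.001, 0.988, -0.152, 0.001]
wrist_force: [-0.8, -0.3, -2.2]
finger_gap: 0.0156
finger_force: 30.0
```

Request:
apply_moves(increments="1 0.01 0.02 0 0 0 0;1 0.016 0.039 0 0 0 0;1 0.016 0.04 0 0 0 0;1 0.016 0.04 0 0 0 0;1 0.016 0.04 0 0 0 0;1 0.016 0.04 0 0 0 0;1 0.016 0.04 0 0 0 0;1 0.01 0.03 0 0 0 0")

```text
clock: 11.4
position: [0.4642, -0.0369, 0.253]
tcp_rot: [0.0, 0.989, -0.151, -0.0]
wrist_force: [-0.7, -0.3, -0.9]
finger_gap: 0.0157
finger_force: 30.0
```

Request:
apply_moves(increments="1 0.007 0.013 0 0 0 0;1 0.004 0.008 0 0 0 0;1 0 0 0 0 0 0;1 0 0 0 0 0 0;1 0 0 0 0 0 0;1 0 0 0 0 0 0;1 0 0 0 0 0 0;1 0 0 0 0 0 0")

```text
clock: 12.2
position: [0.469, -0.0576, 0.2537]
tcp_rot: [-0.0, 0.989, -0.149, 0.0]
wrist_force: [-0.2, -0.5, -2.6]
finger_gap: 0.0154
finger_force: 30.0
```

```bash
cat > can.py <<'E'
from h import *
tool([.565,-.0874,.25])
p,d,m,c=shot("wrist"); cv2.imwrite("pics/w3.png",cv2.cvtColor(p,cv2.COLOR_RGB2BGR))
c[d<.05]=-9
np.savez("w3.npz",p=p,c=c)
Z=c[...,2]; r=np.hypot(c[...,0]-.5633,c[...,1]+.0869)
k=(Z>.114)&(Z<.126)&(r<.054)
P=c[k][:,:2]; print("collar",len(P),cv2.minEnclosingCircle(P.astype(np.float32)*1000),np.median(Z[k]))
hsv=cv2.cvtColor(p,cv2.COLOR_RGB2HSV)
br=(r>.04)&(r<.062)&(Z>.1)&(hsv[...,1]>110)
n,l,s,cc=cv2.connectedComponentsWithStats(br.astype(np.uint8))
for i in range(1,n):
    if s[i,4]>8:
        q=np.median(c[l==i],0); print("brass",s[i,4],cc[i],q.round(4))
# lid in hand: bar points between fingers
E
python3 can.py
```

```text
t 12.2 tcp [ 0.469  -0.0576  0.2537] xyaw -17.19 z [ 0.  0. -1.] F [-0.2 -0.5 -2.6] gap 0.0154 ff 30.0 q6 1.63
tool shift [1.005e-01 1.000e-04 3.700e-03]
collar 6380 ((564.0449829101562, -86.8785629272461), 53.840450286865234) 0.12147172252862856
brass 54 [290.53703704  22.27777778] [ 0.5908 -0.1279  0.1255]
brass 38 [217.73684211 113.81578947] [ 0.5366 -0.0454  0.1256]
```

View pics/w3.png

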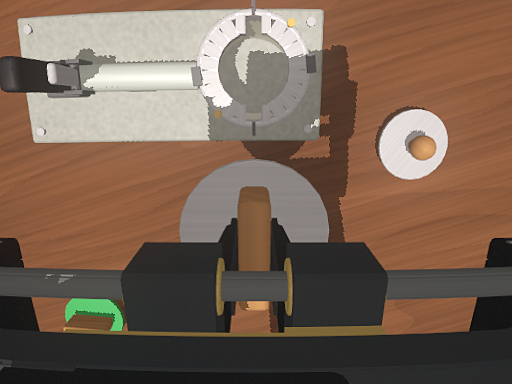

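The view shows the studs at (291,22) and (218,114), the ribs vertical at (253,20) and (253,125), and the lid held squarely. The studs' midpoint gives the mouth centre at (0.5637,-0.0867) and a station yaw of about -17 degrees. Next I check the lid's position in the hand.

Run:
```python
import numpy as np
from scipy.optimize import least_squares
z=np.load("w3.npz");p,c=z["p"].astype(float),z["c"]
v,u=np.mgrid[:384,:512]; Z=c[...,2]
k=(abs(u-254)<90)&(v>150)&(v<245)&(Z>.236)&(Z<.255)
yaw=np.radians(-17.19); ex=np.array([np.cos(yaw),np.sin(yaw)]);ey=np.array([np.sin(yaw),-np.cos(yaw)])
q=c[...,:2]-np.array([.469,-.0576]); X=q@ex;Y=q@ey
print(k.sum(),np.median(Z[k]))
pts=[]
for col in range(190,320,4):
    r=np.where(k[:,col])[0]
    if len(r): pts.append([X[r[0],col],Y[r[0],col]])
pts=np.array(pts)
f=least_squares(lambda a:np.hypot(pts[:,0]-a[0],pts[:,1]-a[1])-.044,[0,0],loss="soft_l1",f_scale=.001);print("lid centre in tool",f.x,np.abs(f.fun).mean())
b=(Z>.262)&(abs(u-254)<30)&(v>180)&(v<225)&(Z<.29)
A=np.polyfit(X[b],Y[b],1);print("bar",b.sum(),Y[b].mean(),X[b].max(),np.median(Z[b]),np.degrees(A[0]))
```

```text
7795 0.24660997956013017
lid centre in tool [-0.0019758   0.00036867] 0.00014213731881559545
bar 1081 0.00028263815895699843 0.0287300111477744 0.2777865238483148 1.1348173317015053
```

Request:
apply_moves(increments="1 0.03 0 0 0 0 0;1 0.04 0 0 0 0 0;1 0.031 0 0 0 0 0;1 0 0 0.035 0 0 0;1 0 0 0.035 0 0 0;1 0 0 0.018 0 0 0;1 0 0 0 0 0 0;1 0 0 0 0 0 0")

```text
clock: 13.05
position: [0.5656, -0.0879, 0.166]
tcp_rot: [-0.0, 0.989, -0.15, 0.0]
wrist_force: [0.0, 0.4, -1.2]
finger_gap: 0.0161
finger_force: 30.0
```

Request:
apply_moves(increments="1 0 0 0 0 0 0;1 0 0 0 0 0 0;1 0 0 0 0 0 0;1 0 0 0 0 0 0;1 0 0 0 0 0 0;1 0 0 0 0 0 0;1 0 0 0 0 0 0;1 0 0 0 0 0 0")

```text
clock: 13.85
position: [0.5654, -0.0879, 0.1656]
tcp_rot: [-0.0, 0.989, -0.15, -0.0]
wrist_force: [1.0, 0.2, -2.5]
finger_gap: 0.0159
finger_force: 30.0
```

```bash
python3 -c "
from h import *
tool([.5656,-.0873,.1346])"
```

```text
t 13.85 tcp [ 0.5654 -0.0879  0.1656] xyaw -17.23 z [-0.  0. -1.] F [ 1.   0.2 -2.5] gap 0.0159 ff 30.0 q6 1.62
tool shift [ 0.     -0.0006  0.031 ]
```

Request:
apply_moves(increments="1 0 -0.0005 0.006 0 0 0;1 0 0 0.006 0 0 0;1 0 0 0.004 0 0 0;1 0 0 0.003 0 0 0;1 0 0 0.003 0 0 0;1 0 0 0.003 0 0 0;1 0 0 0 0 0 0;1 0 0 0 0 0 0")

```text
clock: 14.65
position: [0.5656, -0.0874, 0.1407]
tcp_rot: [-0.0, 0.989, -0.15, 0.0]
wrist_force: [-0.3, -0.6, -1.5]
finger_gap: 0.0156
finger_force: 30.0
```

Lid bottom is now at 0.112, so it has entered the mouth without contact. I continue down.

Request:
apply_moves(increments="1 0 0 0.002 0 0 0;1 0 0 0.002 0 0 0;1 0 0 0.0015 0 0 0;1 0 0 0.001 0 0 0;1 0 0 0.001 0 0 0;1 0 0 0 0 0 0;1 0 0 0 0 0 0;1 0 0 0 0 0 0")

```text
clock: 15.45
position: [0.5658, -0.0875, 0.1346]
tcp_rot: [0.0, 0.989, -0.15, 0.0]
wrist_force: [-3.4, 1.5, 4.2]
finger_gap: 0.0158
finger_force: 30.0
```

Request:
apply_moves(increments="1 0 0.0001 0 0 0 3;1 0 0.0002 0 0 0 5;1 0 0.0002 0 0 0 5;1 0 0.0002 0 0 0 5;1 0 0.0002 0 0 0 5;1 0 0.0002 0 0 0 5;1 0 0.0001 0 0 0 4;1 0 0 0 0 0 0")

```text
clock: 16.25
position: [0.566, -0.0886, 0.1347]
tcp_rot: [-0.0, 0.909, -0.416, 0.001]
wrist_force: [0.6, 1.0, 4.5]
finger_gap: 0.0158
finger_force: 30.0
```

```bash
python3 -c "
from h import *
tool([.5656,-.0873,.1346]);print(arm.get_obs()['moment'])"
```

```text
t 16.25 tcp [ 0.566  -0.0886  0.1347] xyaw -49.22 z [ 0.003 -0.    -1.   ] F [0.6 1.  4.5] gap 0.0158 ff 30.0 q6 2.18
tool shift [-0.0013 -0.0005  0.0001]
[0.23547533 0.16428899 0.03883864]
```

Request:
apply_moves(increments="1 0 0.0001 0 0 0 4;1 0 0.0001 0 0 0 4;1 0 0 0 0 0 0;1 0 0 0 0 0 0;1 0 0 0 0 0 0;1 0 0 0 0 0 0;1 0 0 0 0 0 0;1 0 0 0 0 0 0")

```text
clock: 17.05
position: [0.5657, -0.0889, 0.1346]
tcp_rot: [-0.0, 0.878, -0.478, 0.001]
wrist_force: [-0.1, 0.5, 5.4]
finger_gap: 0.0161
finger_force: 30.0
```

Run:
```python
from h import *
tool([.565,-.0882,.1346]);print(arm.get_obs()['moment'])
out=[]
for n in("scene","wrist","top"):
    p,d,m,c=shot(n); c[d<.05]=-9
    Z=c[...,2]
    k=(np.hypot(c[...,0]-.5637,c[...,1]+.0867)<.06)&(Z>.121)&(Z<.133)&(np.ptp(p.astype(int),-1)<40)
    if k.sum()>20: print(n,k.sum(),np.percentile(Z[k],[10,50,90]).round(4),cv2.minEnclosingCircle(c[k][:,:2].astype(np.float32)*1000))
    if n!="top": out.append(p[:,:] if n=="wrist" else cv2.resize(p[150:310,140:353],(512,384)))
cv2.imwrite("pics/f.png",cv2.cvtColor(cv2.resize(np.hstack(out),(800,300)),cv2.COLOR_RGB2BGR))
```

```text
t 17.05 tcp [ 0.5657 -0.0889  0.1346] xyaw -57.13 z [ 0.002 -0.001 -1.   ] F [-0.1  0.5  5.4] gap 0.0161 ff 30.0 q6 2.32
tool shift [-0.001   0.0002  0.    ]
[0.13836885 0.28244146 0.01011863]
scene 642 [0.1229 0.1254 0.1272] ((566.3619995117188, -87.73515319824219), 54.278499603271484)
wrist 9795 [0.1218 0.1273 0.1282] ((567.4509887695312, -89.58187866210938), 53.24828338623047)
top 111 [0.1222 0.1246 0.1271] ((562.8189697265625, -84.65922546386719), 54.08133316040039)
```

View pics/f.png

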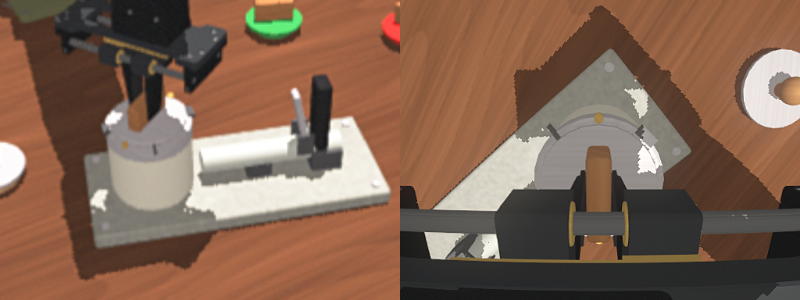

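The bar points straight at the brass stud (598,118 in the right half). The cover disc lies flush at z about 126 mm, and the trigger leans free. I hand it in.

```bash
python3 -c "
from h import *
print(arm.job_done())"
```

```text
the job is handed in; nothing more can be done
None
```

I squeezed the trigger fully and released it, then seated the lid flush and turned it about 40° clockwise to the vent studs; it was still held by its bar when I handed the job in at about 17 s, and no verdict came back.

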